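# Lock the pill rack and hold the talking pen on the label

## Robot

A 7-joint arm with a two-finger parallel gripper is mounted at the origin on the work surface. World frame = base frame: x ahead of the robot, y to its left, z up, the work surface at z = 0. Lengths are in m, angles in degrees, forces in N, time in s.
With the tool pointing down it reaches from about 0.425 to 0.875 m from the base axis. Payload 4.7 kg.
Tool frame: the origin (TCP) lies on the centre line of the jaws, within the pads' length; the fingertips stand 8 mm ahead of it and the grasp point (between the pads) lies 11 mm behind it; z points along the fingers, y is the direction in which the jaws open and shut (so a half turn about z gives the same grasp; the last joint's range is limited). The gripper opens to 87 mm and grips with 3 to 60 N. Pads are 19 mm wide; open, the fingers measure 117 mm over their backs; the gripper's body (75 mm by 190 mm) begins 51 mm behind the grasp point.
Start: joints at [-68.004, 18.392, -4.016, 83.108, 1.295, 78.541, -3.26], TCP at [0.235, 0.606, 0.231] pointing down, gripper open.
Joint ranges: [-163.93, 163.93], [-17.29, 119.83], [-79.2, 71.16], [3.27, 140.29], [-89.18, 269.18], [5.43, 117.66], [-154.24, 154.24]. Speed limits (degrees/s): [147.25, 147.25, 180, 180, 180, 180, 180].

## Interface

Orientations are given as [roll, pitch, yaw] about the fixed x, y, z axes, in that order (R = Rz(yaw) Ry(pitch) Rx(roll)).
In Python, from cell import env gives the robot as it stands. The module is installed in compiled form; this text tells all that it offers.
- The arm moves only by the tool move_arm, never from a script. Its argument "steps" is a list of rows, each a list of 2 entries, a list of its own where there are three numbers: the shift along the tool's x, y, z in m, then the turn about the tool's z in rad. A call has 1 to 20 rows; each row is the pose to reach, as a shift and turn from the pose commanded when the call began, along the tool's axes at that moment; what a row does not reach only later rows make up. A row lasts 1/8 s, in which the tool goes at most 62.5 mm and 10.7 degrees, less where a joint would pass 70% of its speed; a pose out of reach is approached as far as the arm can. A call with a gripper value outside its range is refused whole. "hand" is the closure, from -1 (fully open) to 1 (shut), set as the call begins (left out, the last holds). The fingers move at their own pace and stop on an object; "squeeze" is the grip in N (left out, the last holds). Time passes only in rows, so rows that repeat a pose let the fingers close. It gives the time, the measured TCP pose, the force and the opening at its end, in the units of the state.
- env.get_obs(): the state, without advancing time (a new reading comes with each control period).
- env.read_camera(name): name is "scene" or "top" or "wrist"; returns (picture, depth): 384x512x3 uint8, red, green, blue; 384x512 float32, m along the optical axis (not along the pixel's ray), 0 where there is no reading.
- env.calibration(name): a dict with "intrinsics" (3x3 intrinsics, pixels), "position" and "orientation" of the camera in the world; the wrist camera has in their place "mount" (4x4, takes a point from camera to tool coordinates, whose origin is the TCP and whose axes are the flange's). Camera axes: x right, y up, looking along -z (the intrinsics and any distortion apply to the point x, -y, -z); pixel columns grow to the right and rows downward; lengths in m; the calibration is good to about 2 mm. A picture is of the moment at which its call begins: read the wrist's pose just before it. calibration takes no time and is no camera call.
- env.sign_off(): hands the job in, once; it reports no verdict.
Trained networks look in the newest picture that a camera, given by its name, has taken for a name from the list of things; names that differ only in an ending like _2 or _b are one class to them, and where a whole thing is asked for, a point or a joint stands for the part that bears it (a point fixed in the world has none). Each returns a list of dicts, best first, with "conf" (0 to 1); they miss things now and then, are a little off and sometimes report something else, mostly with a low value. They report only what shows in the picture. A call takes as long as a camera call. They do not tell look-alikes from the thing itself.
- env.cut_out(camera, query): "region" (384x512 bool, what is visible of it) and "uv" ([column, row] in pixels, amid what is visible of it).
The state is a dict: "time_s": time; "qpos": joint angles; "joint_velocities": joint speeds; "effort": joint torques, N m; "tool_pos": TCP position; "tool_rot": TCP orientation; "force": force on the tool from outside, world axes, zero at the start; "wrist_torque": the same for the moment, N m; "grip_width": finger opening in m.
Only numpy, scipy, OpenCV 4.12 (cv2) and the standard library are available. Lean on these libraries where they do the work, as an engineer would, in place of code of your own. Each camera call takes 0.05 s, during which the arm holds its last target. There are 200 camera calls.

## Task

Swing the keeper bar of the sloping pill-organizer rack down across the lids until it snaps into its catch, then take the talking label pen out of its charging dock and hold its tip on the round label on the organizer's lid, square to the sloping lid, pressing lightly so that the sprung tip is pushed only part of the way in. Finish like that, still holding the pen on the label for it to read out, and leave the other things on the nightstand where they are.

Things in the scene. Friction and masses are not known exactly. Their poses are not given: they have to be found in the camera images.
- rack: Grey plastic sloping rack, 266 mm long (its y) and 74 mm deep, fixed; origin at the centre of its underside, z up, x level and pointing to its high side. Its bed slopes 20 degrees (0.35 rad) down towards -x. The pill organizer lies in it between lips and end cheeks; hinge ears of the keeper bar at the +y end, the spring catch at the -y end; no part but the open bar stands higher than 90 mm.
- bar (a joint): Angle of the steel keeper bar, rad: 0 = shut, lying along the slope over the front (low) part of all lids, about 1 mm above them; grows as its -y end rises; stays where it is left (about 0.1 N m of friction and weight to move it). From about 0.06 rad down its end meets the spring catch, and about 4 N down at the end snaps it past, then it lies at 0.
- bar_hinge (a point): Hinge axis of the bar, mid-width, at mid-thickness of the bar; the axis runs along this point's x (up the slope). The bar is a flat strip 12 mm wide and 5 mm thick that runs from here along this point's -y (the point turns with the bar) and its upper face looks along the point's +z.
- bar_end (a point): Round free end of the bar (8 mm roll), 236 mm from the hinge axis along the bar. A flat lifting tongue 18 x 14 mm sticks out to the low side, 14 mm before the end.
- organizer: Clear plastic weekly pill organizer, 210 mm (its y) x 50 mm (its x, up the slope) x 27 mm high, seven cells with shut snap lids, loose in the rack. Origin at the centre of its underside; its z is square to the sloping lids.
- label (a point): Centre of the round label, white paper with a thin raised black rim, 18 mm across, on the sixth lid counted from the hinge end, on the lid's upper face (7 mm up-slope of the lid's middle; 22 mm from the centre line of the shut bar). Axes as the organizer's: z is square to the lid, pointing out.
- dock: Black round charging dock, fixed: base 84 mm across, tube 42 mm across and 72 mm high, in which the pen stands. Origin at the centre of its underside.
- pen: Talking label pen: grey round barrel 25 mm across, black nose, steel tip; 149 mm long, 55 to 90 g, standing tip down in the dock, 88 mm free above the tube. Origin at the tip (when not pushed in), z along the pen from tip to tail; tip 12 mm above the table while docked.
- nib (a joint): How far the sprung tip is pushed into the nose, m: 0 = fully out, 0.008 = bottomed. The spring takes 1.5 N to start and 5.5 N to bottom (500 N/m).
- nib_tip (a point): The very end of the pen's sprung tip, round, 8 mm across.
- tumbler: Stainless steel tumbler, 74 mm across the rim, 120 mm high, a bystander. Origin at the centre of its base. It stands on one side of the rack and the dock on the other, either way round.
- bifocals: Bifocal glasses standing open on rims and temple ends, 140 mm wide, 138 mm deep, 45 mm high, a bystander. Origin under the bridge; temples run to its own +x.
- magnifier: Black plastic pocket magnifier, round lens 52 mm and flat case, 98 mm long, 11 mm high, a bystander. Origin under the lens centre; the case lies to -x.
- pill_bottle: Small amber pill bottle with white cap, 42 mm across, 80 mm high, a bystander. Origin at the centre of its base.
- remote: Black television remote control, 165 x 45 x 18 mm, long along its y, a bystander. Origin at the centre of its underside.
- glasses_case: Grey rounded spectacle case, 160 x 66 x 42 mm, long along its y, a bystander. Origin at the centre of its underside.
- hearing_case: Round grey hearing-aid case, 62 mm across, 26 mm high, a bystander. Origin at the centre of its underside.
Things that resemble listed ones, but are neither listed nor needed, are in the scene too. Leave any turquoise or white look-alike of the dock alone.

How it is judged:
By the outcome, as a careful person would: the job done as asked, in the order asked, and still so for the second after the job is handed in, while the arm keeps its last pose, push and grip.
It also fails if it takes over 72 s, if anything falls off the work surface, if the arm or the gripper's body presses on something with over 40 N, if the wrist force passes 120 N, or if a joint passes its speed limit or range.

## Working session

There is one attempt and no reset: what is moved stays moved. The work goes in short steps, Python scripts to look and compute and a tool call to move; the robot and the scene stay as the last step left them, time stands still between calls to the robot, and variables do not carry over. Pictures are saved under pics/ and viewed, about 8 in all and at most 12, crops included, and the job is handed in when it is done.

Besides the shell and the picture viewer there is one more tool, called after ">>>" by a JSON object that holds its "api" and its "payload", one argument or row to a line. move_arm: Moves the arm, as the interface text tells. Its arguments: {"type":"object","properties":{"steps":{"type":"array"},"hand":{"type":"number"},"squeeze":{"type":"number"}},"required":["steps"]}

```bash
mkdir -p pics; cat > h.py <<'E'
import numpy as np, cv2
from cell import env
from scipy.spatial.transform import Rotation as R
np.set_printoptions(precision=4,suppress=True)
def rot(o):
    o=np.array(o,float)
    if o.shape==(3,3): return o
    if o.size==4: return R.from_quat(o).as_matrix()
    return R.from_euler('xyz',o,degrees=True).as_matrix()
def T(name,obs=None):
    c=env.calibration(name)
    M=np.eye(4)
    if 'mount' in c:
        o=obs; W=np.eye(4); W[:3,:3]=rot(o['tool_rot']); W[:3,3]=o['tool_pos']
        return c['intrinsics'],W@np.array(c['mount'])
    M[:3,:3]=rot(c['orientation']); M[:3,3]=c['position']; return c['intrinsics'],M
def cloud(name,depth,obs=None):
    K,M=T(name,obs); K=np.array(K)
    v,u=np.mgrid[:depth.shape[0],:depth.shape[1]]
    x=(u-K[0,2])/K[0,0]*depth; y=(v-K[1,2])/K[1,1]*depth
    P=np.stack([x,-y,-depth],-1)@M[:3,:3].T+M[:3,3]
    P[depth<=0]=np.nan; return P
def proj(name,p,obs=None):
    K,M=T(name,obs); q=(np.atleast_2d(p)-M[:3,3])@M[:3,:3]
    return np.stack([K[0][2]+K[0][0]*q[:,0]/-q[:,2],K[1][2]+K[1][1]*q[:,1]/q[:,2]],-1)
E
python3 - <<'E'
from h import *
for n in ['scene','top']:
    print(env.calibration(n))
    p,d=env.read_camera(n); np.savez('%s0.npz'%n,p=p,d=d)
    P=cloud(n,d)
    cv2.imwrite(f'pics/{n}0.png',cv2.resize(p[...,::-1],(800,600)))
    for q in ['rack','bar','organizer','dock','pen','label','bar_end','tumbler']:
        for r in env.cut_out(n,q)[:3]:
            m=r['region']; print(n,q,round(r['conf'],2),np.round(r['uv']),m.sum(),np.nanmedian(P[m],0),np.nanmax(P[m][:,2]) if m.any() else '')
print(env.calibration('wrist')); print(env.get_obs())
E
```

```text
{'intrinsics': array([[451.5025,   0.    , 256.1763],
       [  0.    , 451.5025, 189.3751],
       [  0.    ,   0.    ,   1.    ]]), 'position': array([ 0.8933, -0.4657,  1.0238]), 'orientation': array([30.9686, -0.6576, 43.3791])}
scene rack 0.8 [284. 202.] 2108 [0.5588 0.0051 0.0384] 0.22733987322358284
scene bar 0.75 [263. 130.] 96 [0.466  0.025  0.2012] 0.22733987322358284
scene organizer 0.77 [282. 185.] 1393 [0.5383 0.0152 0.0564] 0.06838330076676213
scene dock 0.96 [112. 288.] 1075 [ 0.4304 -0.4436  0.0095] 0.07651826876937795
scene dock 0.86 [ 87. 240.] 1016 [ 0.3029 -0.4099  0.0094] 0.07428432535873986
scene dock 0.8 [173. 266.] 851 [ 0.4927 -0.3205  0.0079] 0.07545612731230034
scene pen 0.68 [161. 249.] 356 [ 0.4866 -0.3148  0.1259] 0.16309634712494003
scene label 0.67 [280. 183.] 1484 [0.5393 0.0158 0.0562] 0.06838330076676213
scene label 0.41 [171. 268.] 797 [ 0.4936 -0.3205  0.0081] 0.0735409586000727
scene bar_end 0.76 [276. 136.] 136 [0.4833 0.0438 0.1766] 0.22733987322358284
scene bar_end 0.68 [204. 172.] 604 [ 0.3533 -0.0746  0.0068] 0.015954789726836616
scene tumbl
[... 1354 characters left out ...]
y([[ 0.0005,  0.9529,  0.3034,  0.084 ],
       [ 1.    , -0.0007,  0.0007,  0.0005],
       [ 0.0009,  0.3034, -0.9529, -0.154 ],
       [ 0.    ,  0.    ,  0.    ,  1.    ]])}
{'time_s': 0.9, 'qpos': array([-68.0052,  18.3901,  -4.0149,  83.1051,   1.2944,  78.5429,
        -3.2612]), 'joint_velocities': array([-0.046 ,  0.0433,  0.02  , -0.0276, -0.0114,  0.03  ,  0.1098]), 'effort': array([ -0.0003, -49.1097,  -0.403 , -31.2771,  -0.0633,   0.0337,
         0.    ]), 'tool_pos': array([0.235 , 0.6061, 0.2306]), 'tool_rot': array([179.9931,   0.0026, 158.8115]), 'force': array([-0.7373,  0.0401, -0.4864]), 'wrist_torque': array([0.0244, 0.0212, 0.0703]), 'grip_width': 0.08690788951932336}
```

View pics/scene0.png

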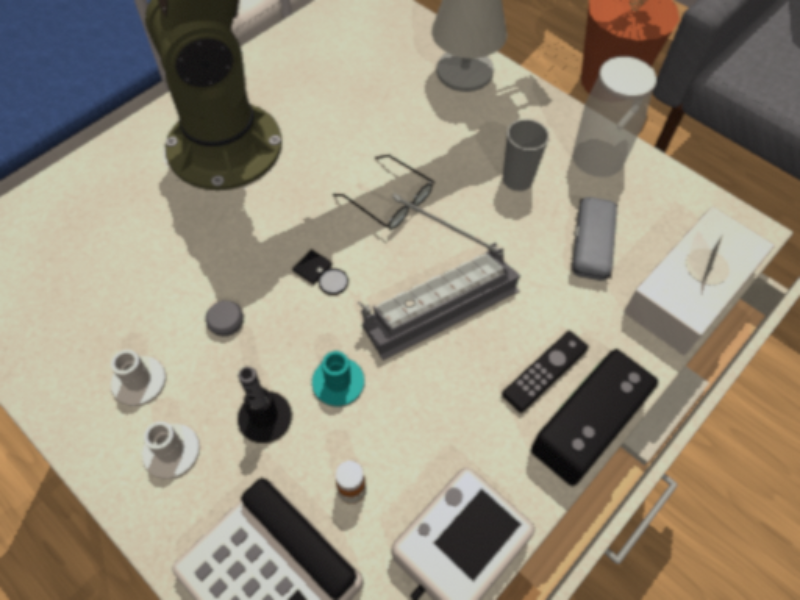

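View pics/top0.png

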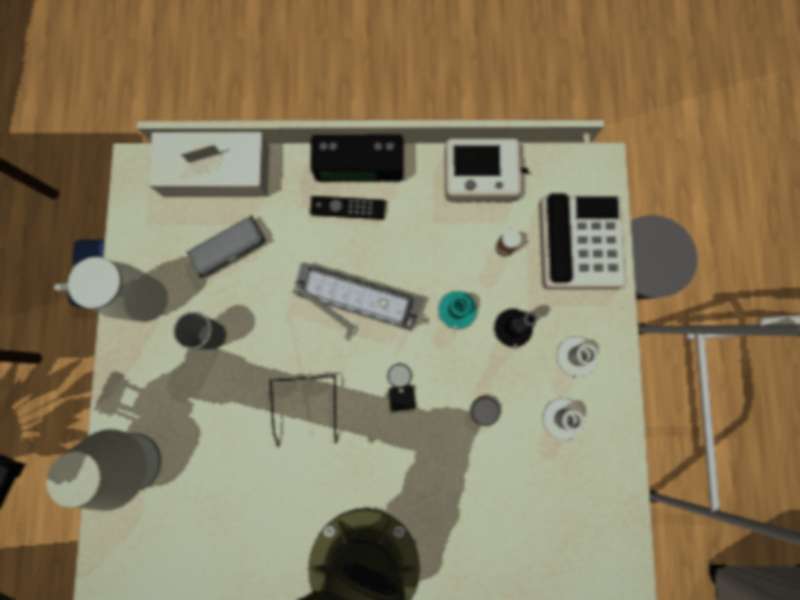

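The scene picture shows the black dock with the pen at about (262,400). The look-alikes are turquoise at (338,375) and white at (138,375) and (170,445), so I choose the black one. The rack's hinge is at (500,250) and its catch at (368,315), with the bar up and its end at (395,205). The top view agrees: label at (384,303), pen dock at (515,325).

```bash
cat > m1.py <<'E'
from h import *
for n in ['scene','top']:
    z=np.load(n+'0.npz'); p,d=z['p'],z['d']; P=cloud(n,d)
    m=[r for r in env.cut_out(n,'organizer')][:1]
    if not m: env.read_camera(n); m=env.cut_out(n,'organizer')[:1]
    reg=m[0]['region']; Q=P[reg]; Q=Q[np.isfinite(Q).all(1)]
    # RANSAC plane
    rng=np.random.default_rng(0); best=0
    for _ in range(500):
        a=Q[rng.choice(len(Q),3,False)]; nn=np.cross(a[1]-a[0],a[2]-a[0]); nn/=np.linalg.norm(nn)+1e-12
        i=abs((Q-a[0])@nn)<.002
        if i.sum()>best and abs(nn[2])>.85: best=i.sum(); bi=i
    I=Q[bi]; c=I.mean(0); nn=np.linalg.svd(I-c)[2][2]; nn*=np.sign(nn[2])
    print(n,'lid c',c,'normal',nn,'tilt',np.degrees(np.arccos(nn[2])),'dir',np.degrees(np.arctan2(nn[1],nn[0])),best,len(Q))
    (cx,cy),(w,h),a=cv2.minAreaRect(I[:,:2].astype(np.float32)); print(' rect',cx,cy,w,h,a)
    pts=P.reshape(-1,3)
    s=pts[(abs(pts[:,0]-.52)<.16)&(abs(pts[:,1])<.2)&(pts[:,2]>.105)]
    print(' bar pts',len(s)); o=np.argsort(s[:,2]); print(s[o][::max(1,len(o)//8)])
    s=pts[(np.hypot(pts[:,0]-.48,pts[:,1]+.315)<.08)]
    for lo,hi in [(.085,.1),(.1,.115),(.115,.13),(.13,.145),(.145,.16),(.16,.18)]:
        t=s[(s[:,2]>lo)&(s[:,2]<hi)]
        if len(t)>3: print(' pen',lo,len(t),t.mean(0),t.min(0),t.max(0))
z=np.load('scene0.npz');p=z['p']
a=cv2.resize(p[200:310,120:240,::-1],None,fx=3,fy=3,interpolation=3)
b=cv2.resize(p[120:230,220:340,::-1],None,fx=3,fy=3,interpolation=3)
cv2.imwrite('pics/crop.png',np.hstack([a,b]))
E
python3 m1.py
```

```text
scene lid c [0.5358 0.0183 0.0568] normal [-0.3343  0.099   0.9373] tilt 20.404354898943808 dir 163.5034710399895 873 1381
 rect 0.5350043177604675 0.020034946501255035 0.2117185890674591 0.051198579370975494 72.6992416381836
 bar pts 163
[[0.5284 0.099  0.1052]
 [0.5099 0.0876 0.1241]
 [0.5049 0.0725 0.1423]
 [0.4945 0.0572 0.1594]
 [0.4828 0.044  0.1767]
 [0.4752 0.0271 0.1933]
 [0.4717 0.0203 0.2038]
 [0.4629 0.0093 0.2171]
 [0.4563 0.0064 0.2247]]
 pen 0.085 29 [ 0.4876 -0.3147  0.0929] [ 0.476  -0.3239  0.0852] [ 0.492  -0.3028  0.0994]
 pen 0.1 35 [ 0.4875 -0.3155  0.1083] [ 0.4756 -0.3244  0.1004] [ 0.4914 -0.3018  0.1148]
 pen 0.115 33 [ 0.4877 -0.3146  0.1227] [ 0.478  -0.3243  0.1155] [ 0.4914 -0.3017  0.129 ]
 pen 0.13 41 [ 0.4874 -0.3152  0.1379] [ 0.4758 -0.3245  0.13  ] [ 0.4921 -0.3014  0.1445]
 pen 0.145 85 [ 0.4828 -0.313   0.1561] [ 0.4681 -0.3239  0.1457] [ 0.4921 -0.2993  0.16  ]
 pen 0.16 40 [ 0.4786 -0.312   0.1613] [ 0.4681 -0.3222  0.16  ] [ 0.4895 -0.3015  0.1631]
top lid c [0.5357 0.0212 0.0568] normal [-0.3251  0.1013  0.9403] tilt 19.906404296938145 dir 16
[... 205 characters left out ...]
4 0.1462]
 [0.4914 0.0531 0.166 ]
 [0.4834 0.0424 0.183 ]
 [0.4618 0.0264 0.198 ]
 [0.4469 0.0197 0.2084]
 [0.4596 0.0135 0.2187]
 [0.4475 0.0069 0.2303]]
 pen 0.085 9 [ 0.4735 -0.3033  0.0929] [ 0.4672 -0.3095  0.086 ] [ 0.4829 -0.3     0.0991]
 pen 0.1 10 [ 0.4747 -0.3046  0.1072] [ 0.4664 -0.3142  0.1011] [ 0.4869 -0.3005  0.1107]
 pen 0.115 8 [ 0.4736 -0.3032  0.1228] [ 0.4667 -0.3081  0.1179] [ 0.4824 -0.3001  0.1282]
 pen 0.13 10 [ 0.4726 -0.3048  0.1361] [ 0.4662 -0.3134  0.1307] [ 0.484  -0.2999  0.1424]
 pen 0.145 42 [ 0.4775 -0.3105  0.1565] [ 0.4664 -0.322   0.1458] [ 0.4897 -0.2995  0.16  ]
 pen 0.16 25 [ 0.4787 -0.3107  0.1616] [ 0.4689 -0.3182  0.1602] [ 0.4864 -0.3011  0.1637]
```

View pics/crop.png

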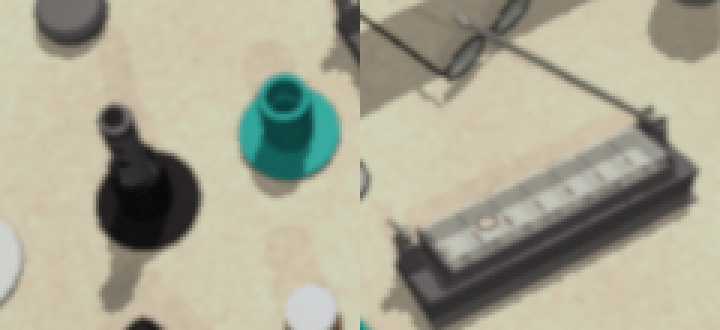

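Crop: the black dock is at (148,195) in the crop, with the dark pen standing in it and its tail at (115,118). The turquoise dock beside it is empty. The organizer's label is at (488,222), second from the catch end. The bar is open and its hinge is at (648,118). Lid tilt is about 20° and length 0.21 m, so both match the description.

```bash
python3 - <<'E'
from h import *
P=cloud('top',np.load('top0.npz')['d']).reshape(-1,3); S=cloud('scene',np.load('scene0.npz')['d']).reshape(-1,3)
for n,Q in (('top',P),('scene',S)):
    for r0 in np.arange(-.5,.8,.1):
        row=[]
        for x0 in np.arange(0,.9,.1):
            t=Q[(abs(Q[:,0]-x0)<.05)&(abs(Q[:,1]-r0)<.05)]; row.append(round(float(np.nanmax(t[:,2])),2) if len(t) else -1)
        print(n,'y%.1f'%r0,row)
# rack check
c=np.array([.5353,.0205,.0568]); 
lab=np.array([.524,-.0388,.0592]); print(proj('top',lab)*800/512,proj('scene',lab)*800/512)
E
```

```text
top y-0.5 [0.01, 0.01, 0.01, 0.01, 0.08, 0.01, 0.06, 0.05, 0.05]
top y-0.4 [0.01, 0.01, 0.01, 0.08, 0.08, 0.01, 0.08, 0.08, 0.07]
top y-0.3 [0.01, 0.01, 0.01, 0.03, 0.01, 0.16, 0.09, 0.09, 0.07]
top y-0.2 [0.01, 0.01, 0.01, 0.03, 0.01, 0.08, 0.01, 0.01, 0.07]
top y-0.1 [0.3, 0.26, 0.01, 0.02, 0.01, 0.08, 0.05, 0.01, 0.08]
top y-0.0 [0.31, 0.4, 0.01, 0.01, 0.23, 0.23, 0.07, 0.02, 0.08]
top y0.1 [0.2, 0.4, 0.01, 0.03, 0.04, 0.17, 0.07, 0.02, 0.08]
top y0.2 [0.01, 0.01, 0.02, 0.03, 0.05, 0.01, 0.04, 0.05, 0.08]
top y0.3 [0.01, 0.01, 0.65, 0.01, 0.12, 0.12, 0.05, 0.05, 0.12]
top y0.4 [0.01, 0.15, 0.21, 0.15, 0.12, 0.21, 0.21, 0.04, 0.12]
top y0.5 [0.01, 0.18, 0.34, 0.3, 0.01, 0.21, 0.21, 0.01, 0.08]
top y0.6 [0.0, 0.0, 0.23, 0.01, 0.0, 0.17, 0.0, 0.0, 0.0]
top y0.7 [-1, -1, -1, -1, -1, -1, -1, -1, -1]
scene y-0.5 [0.0, 0.01, 0.01, 0.01, 0.08, 0.01, 0.05, 0.05, -1]
scene y-0.4 [0.01, 0.01, 0.01, 0.07, 0.08, 0.01, 0.08, 0.08, 0.08]
scene y-0.3 [0.01, 0.01, 0.0, 0.03, 0.01, 0.16, 0.08, 0.08, 0.07]
scene y-0.2 [0.01, 0.01, 0.01, 0.03, 0.01, 0.08, 0.01, 0.01, 0.07]
scene y-0.1 [0.3, 0.29, 0.01, 0.02, 0.01, 0.08, 0.05, 0.01, 0.08]
scene y-0.0 [0.35, 0.35, 0.01, 0.01, 0.22, 0.23, 0.07, 0.02, 0.08]
scene y0.1 [0.29, 0.33, 0.01, 0.03, 0.04, 0.17, 0.07, 0.02, 0.08]
scene y0.2 [0.01, 0.01, 0.02, 0.03, 0.04, 0.06, 0.03, 0.05, 0.08]
scene y0.3 [0.01, 0.0, 0.01, 0.01, 0.12, 0.12, 0.05, 0.05, 0.12]
scene y0.4 [0.01, 0.15, 0.21, 0.16, 0.12, 0.2, 0.2, 0.04, 0.12]
scene y0.5 [0.01, 0.16, 0.21, 0.19, 0.01, 0.21, 0.2, 0.0, 0.08]
scene y0.6 [0.0, -1, 0.0, 0.0, 0.0, 0.15, 0.01, 0.0, 0.01]
scene y0.7 [-1, -1, -1, -1, -1, -1, -1, -1, -1]
[[382.8767 302.1856]] [[408.8989 304.0674]]
```

```bash
cat >> h.py <<'E'
yaw=np.radians(-17.1); a=np.radians(20)
xr=np.array([np.cos(yaw),np.sin(yaw),0]); yr=np.array([-np.sin(yaw),np.cos(yaw),0]); zz=np.array([0,0,1.])
xs=xr*np.cos(a)+zz*np.sin(a); n=-xr*np.sin(a)+zz*np.cos(a)
lidc=np.array([.5353,.0205,.0568]); label=lidc-.060*yr+.007*xs
hinge=lidc-.015*xs+.0035*n+.118*yr
def barp(th,s): return hinge+s*(-yr*np.cos(th)+n*np.sin(th))
def tcp_push(th,s=.185): # finger corner on the bar's upper face
    p=barp(th,s)+.0025*(n*np.cos(th)+yr*np.sin(th)); return p+.015*yr+.008*zz
def tool(p,obs=None):  # shift in tool axes from current pose
    o=obs or env.get_obs(); return rot(o['tool_rot']).T@(np.array(p)-o['tool_pos'])
E
python3 - <<'E'
from h import *
print(label,hinge,barp(np.radians(49),.236))
for t in (70,60,50,40,30,20,10,5,2,0): print(t,tcp_push(np.radians(t)))
g=tcp_push(np.radians(65)); g[2]=.36; print(g,tool(g))
E
```

```text
[ 0.5239 -0.0388  0.0592] [0.5554 0.1378 0.055 ] [0.4516 0.0077 0.2223]
70 [0.4848 0.1115 0.2271]
60 [0.4804 0.082  0.2147]
50 [0.4785 0.0547 0.1976]
40 [0.4791 0.0304 0.1765]
30 [0.4821 0.0097 0.1519]
20 [ 0.4875 -0.0066  0.1246]
10 [ 0.495  -0.0181  0.0955]
5 [ 0.4996 -0.022   0.0805]
2 [ 0.5025 -0.0236  0.0714]
0 [ 0.5046 -0.0245  0.0653]
[0.4823 0.0965 0.36  ] [-0.4148 -0.3857 -0.1294]
```

>>> {"api": "move_arm", "payload": {
  "steps": [
    [[0,0,-0.06],0],
    [[0,0,-0.12],0],
    [[0,0,-0.17],0],
    [[-0.04,-0.04,-0.17],0],
    [[-0.08,-0.075,-0.17],-0.02],
    [[-0.12,-0.11,-0.17],-0.04],
    [[-0.16,-0.15,-0.17],-0.06],
    [[-0.2,-0.19,-0.17],-0.07],
    [[-0.24,-0.225,-0.17],-0.07],
    [[-0.28,-0.26,-0.16],-0.07],
    [[-0.32,-0.3,-0.15],-0.07],
    [[-0.36,-0.335,-0.14],-0.07],
    [[-0.4,-0.37,-0.13],-0.07],
    [[-0.415,-0.386,-0.129],-0.071],
    [[-0.415,-0.386,-0.129],-0.071],
    [[-0.415,-0.386,-0.129],-0.071]
  ],
  "hand": 1
}}

```text
time_s: 3.0
tool_pos: [0.482, 0.0978, 0.3598]
tool_rot: [179.9, -0.0, 163.0]
force: [-0.1, -0.4, -0.0]
grip_width: 0.0004
```

```bash
python3 - <<'E'
from h import *
o=env.get_obs(); p,d=env.read_camera('wrist'); P=cloud('wrist',d,o); np.savez('w1.npz',p=p,d=d)
print(o['time_s'],o['tool_pos'],o['tool_rot'],o['qpos'],o['force'],o['grip_width'])
for q in ['organizer','label','bar','bar_end']:
    for r in env.cut_out('wrist',q)[:2]:
        m=r['region']; print(q,r['conf'],r['uv'],np.nanmedian(P[m],0))
im=p[...,::-1].copy()
for x in (label,hinge,barp(np.radians(49),.236)):
    u=proj('wrist',x,o)[0]; cv2.circle(im,tuple(int(v) for v in u),4,(0,0,255),1)
cv2.imwrite('pics/w1.png',cv2.resize(im,(768,576)))
E
```

```text
3.0 [0.482  0.0978 0.3598] [179.9478  -0.0075 162.9951] [-38.453   -3.8284  22.694   93.0338   1.4282  90.4769  57.2031] [-0.1426 -0.3663 -0.003 ] 0.0003949988277773899
organizer 0.68 [204.2, 185.0] [0.4754 0.0392 0.1829]
organizer 0.59 [218.1, 204.8] [0.5378 0.0151 0.0586]
label 0.7 [215.0, 203.6] [0.5377 0.0145 0.0586]
bar 0.7 [206.2, 186.8] [0.4758 0.0398 0.1834]
bar_end 0.91 [207.6, 184.8] [0.4767 0.0415 0.1814]
```

View pics/w1.png

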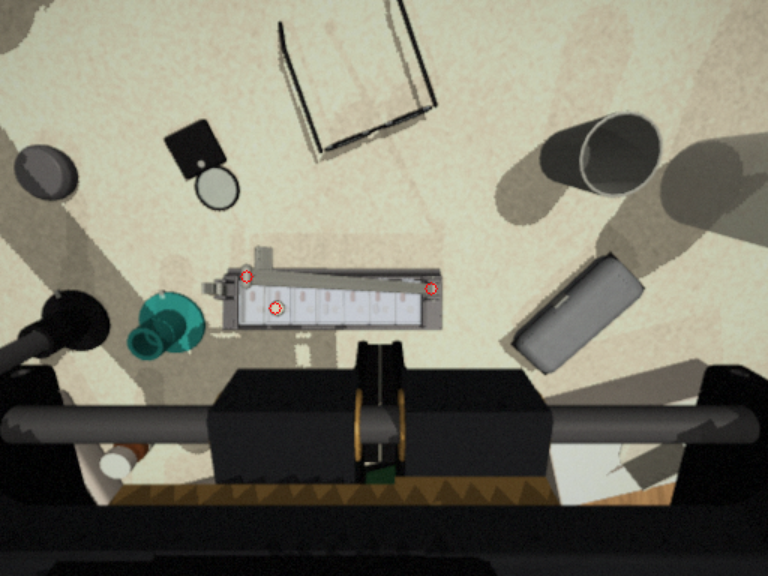

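Wrist view: the predicted label (277,308), hinge (432,288) and bar end (247,276) circles all lie on the real features. The push path can go ahead.

```bash
python3 - <<'E'
from h import *
for t in (62,55,50,45,40,35,30,25,20,15,10,7,4,2,0): print(t,np.round(tool(tcp_push(np.radians(t))-.002*xr),3))
E
```

```text
62 [ 0.    -0.009  0.142]
55 [-0.004 -0.029  0.153]
50 [-0.007 -0.042  0.162]
45 [-0.011 -0.054  0.172]
40 [-0.015 -0.065  0.183]
35 [-0.019 -0.075  0.195]
30 [-0.024 -0.084  0.208]
25 [-0.028 -0.091  0.221]
20 [-0.033 -0.098  0.235]
15 [-0.039 -0.103  0.249]
10 [-0.044 -0.107  0.264]
7 [-0.047 -0.108  0.273]
4 [-0.051 -0.109  0.282]
2 [-0.053 -0.11   0.288]
0 [-0.055 -0.11   0.294]
```

>>> {"api": "move_arm", "payload": {
  "steps": [
    [[0,0,0.06],0],
    [[0,0,0.11],0],
    [[0,-0.009,0.142],0],
    [[-0.004,-0.029,0.153],0],
    [[-0.007,-0.042,0.162],0],
    [[-0.011,-0.054,0.172],0],
    [[-0.015,-0.065,0.183],0],
    [[-0.019,-0.075,0.195],0],
    [[-0.024,-0.084,0.208],0],
    [[-0.028,-0.091,0.221],0],
    [[-0.033,-0.098,0.235],0],
    [[-0.039,-0.103,0.249],0],
    [[-0.044,-0.107,0.264],0],
    [[-0.047,-0.108,0.273],0],
    [[-0.049,-0.109,0.278],0],
    [[-0.051,-0.109,0.282],0],
    [[-0.053,-0.11,0.286],0],
    [[-0.053,-0.11,0.286],0]
  ]
}}

```text
time_s: 5.5
tool_pos: [0.5011, -0.0242, 0.0738]
tool_rot: [180.0, 0.0, 162.9]
force: [0.3, -0.2, 0.4]
grip_width: 0.0001
```

>>> {"api": "move_arm", "payload": {
  "steps": [
    [[-0.001,0,0.003],0],
    [[-0.002,0,0.006],0],
    [[-0.002,0,0.008],0],
    [[-0.002,0,0.01],0],
    [[-0.002,0,0.01],0],
    [[-0.002,0,0.01],0]
  ]
}}

```text
time_s: 6.25
tool_pos: [0.5032, -0.0252, 0.0665]
tool_rot: [179.9, -0.0, 162.9]
force: [-9.1, 0.7, 25.0]
grip_width: 0.0003
```

25 N of push with the finger at the height where the bar should be shut. Next I lift off and check the bar angle.

>>> {"api": "move_arm", "payload": {
  "steps": [
    [[0,0,-0.03],0],
    [[0,0,-0.09],0],
    [[0,0,-0.15],0],
    [[0,0.04,-0.2],0],
    [[0,0.08,-0.25],0],
    [[0,0.08,-0.25],0],
    [[0,0.08,-0.25],0]
  ]
}}

```text
time_s: 7.12
tool_pos: [0.5259, 0.0506, 0.3126]
tool_rot: [-179.9, -0.0, 162.9]
force: [-0.3, -0.2, -0.4]
grip_width: 0.0004
```

```bash
python3 - <<'E'
from h import *
o=env.get_obs(); p,d=env.read_camera('wrist'); P=cloud('wrist',d,o); np.savez('w2.npz',p=p,d=d)
print(o['time_s'],o['tool_pos'],o['force'])
Q=P.reshape(-1,3)-lidc; s=np.stack([Q@xs,Q@yr,Q@n],-1)
for y in range(-130,131,20):
    t=s[(abs(s[:,0]+.015)<.004)&(abs(s[:,1]*1000-y)<10)]; l=s[(abs(s[:,0]-.010)<.006)&(abs(s[:,1]*1000-y)<10)]
    print(y,len(t),np.round(np.median(t[:,2])*1000,1) if len(t) else '',np.round(np.median(l[:,2])*1000,1) if len(l) else '')
im=p[...,::-1].copy()
u=proj('wrist',label,o)[0]; print(u)
b=im[130:300,80:340]
cv2.imwrite('pics/w2.png',cv2.resize(b,None,fx=3,fy=3,interpolation=3))
E
```

```text
7.125 [0.5259 0.0506 0.3126] [-0.324  -0.1526 -0.3918]
-130 87 19.3 -26.0
-110 80 7.1 -2.1
-90 72 6.7 0.7
-70 65 6.6 0.8
-50 72 6.9 0.8
-30 65 6.8 0.9
-10 71 6.7 0.7
10 66 6.9 0.7
30 70 6.7 0.9
50 64 6.9 0.6
70 72 6.7 0.8
90 68 6.7 0.8
110 73 6.9 -2.3
130 16 8.5 -26.4
[195.6908 181.3899]
```

View pics/w2.png

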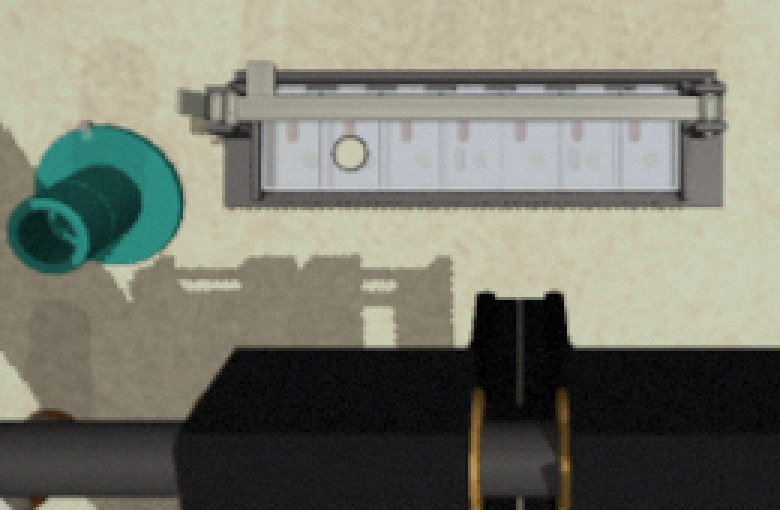

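The bar lies evenly 6 mm above the lids along its whole length, and its end is in the catch at crop (215,105), so it is shut. The label at crop (350,153) is within 1 px of the prediction. Next is the pen.

>>> {"api": "move_arm", "payload": {
  "steps": [
    [[-0.02,-0.055,0],0],
    [[-0.042,-0.11,0],0],
    [[-0.064,-0.165,0],0],
    [[-0.085,-0.22,0],0],
    [[-0.106,-0.275,0.005],0],
    [[-0.126,-0.33,0.01],0],
    [[-0.141,-0.36,0.012],0],
    [[-0.141,-0.36,0.012],0],
    [[-0.141,-0.36,0.012],0],
    [[-0.141,-0.36,0.012],0],
    [[-0.141,-0.36,0.012],0]
  ],
  "hand": -1
}}

```text
time_s: 8.55
tool_pos: [0.5553, -0.333, 0.3017]
tool_rot: [180.0, 0.0, 163.0]
force: [0.9, 0.7, 0.6]
grip_width: 0.0867
```

```bash
python3 - <<'E'
from h import *
z=np.load('w2.npz')
o=env.get_obs(); p,d=env.read_camera('wrist'); P=cloud('wrist',d,o); np.savez('w3.npz',p=p,d=d)
print(o['time_s'],o['tool_pos'],o['tool_rot'],o['grip_width'],o['force'])
s=P.reshape(-1,3); s=s[np.hypot(s[:,0]-.479,s[:,1]+.3115)<.07]
t=s[(s[:,2]>.152)&(s[:,2]<.175)]; print('tail',len(t),(t.min(0)+t.max(0))/2,t.min(0),t.max(0),np.median(t,0))
(cx,cy),r=cv2.minEnclosingCircle(t[t[:,2]>.157][:,:2].astype(np.float32)); print(cx,cy,r)
t=s[(s[:,2]>.063)&(s[:,2]<.08)]; print('tube',len(t),t.min(0),t.max(0))
for q in ['pen','dock']:
    for r in env.cut_out('wrist',q)[:3]: print(q,r['conf'],r['uv'],np.nanmedian(P[r['region']],0))
# label refine from w2: obs pose there
o2=dict(tool_pos=np.array([.5259,.0506,.3126]),tool_rot=[180,0,162.9])
g=cv2.cvtColor(z['p'],cv2.COLOR_RGB2GRAY); b=z['p'].astype(int); P2=cloud('wrist',z['d'],o2)
w=np.zeros(g.shape,bool); w[172:190,186:206]=True
m=w&((b[...,0]-b[...,2])>5)&(g>150); v,u=np.nonzero(m); print('label px',m.sum(),u.mean(),v.mean(),np.nanmedian(P2[m],0))
E
```

```text
8.55 [ 0.5553 -0.333   0.3017] [179.9501   0.0251 162.989 ] 0.08673931404132995 [0.8775 0.6846 0.6332]
tail 493 [ 0.4777 -0.3127  0.1575] [ 0.4652 -0.3253  0.152 ] [ 0.4902 -0.3002  0.1629] [ 0.4775 -0.3125  0.16  ]
0.47779369354248047 -0.3127176761627197 0.012326843105256557
tube 310 [ 0.4571 -0.3337  0.0688] [ 0.4985 -0.292   0.0748]
pen 0.85 [250.4, 110.2] [ 0.4773 -0.3126  0.1602]
pen 0.37 [290.0, 217.4] [ 0.6427 -0.3004  0.0784]
dock 0.87 [329.8, 108.5] [ 0.5126 -0.2007  0.0085]
dock 0.71 [249.8, 95.3] [ 0.4741 -0.3106  0.0079]
dock 0.66 [157.5, 96.0] [ 0.4196 -0.4351  0.0091]
label px 84 196.04761904761904 179.83333333333334 [ 0.5224 -0.0367  0.0599]
```

>>> {"api": "move_arm", "payload": {
  "steps": [
    [[0.04,-0.002,0],0],
    [[0.08,-0.003,0.03],0],
    [[0.08,-0.003,0.07],0],
    [[0.08,-0.003,0.11],0],
    [[0.08,-0.003,0.15],0],
    [[0.08,-0.003,0.18],0],
    [[0.08,-0.003,0.191],0],
    [[0.08,-0.003,0.191],0],
    [[0.08,-0.003,0.191],0]
  ]
}}

```text
time_s: 9.82
tool_pos: [0.4785, -0.3142, 0.112]
tool_rot: [-180.0, 0.1, 162.9]
force: [0.5, 0.3, -0.2]
grip_width: 0.0873
```

>>> {"api": "move_arm", "payload": {
  "steps": [
    [[0,0,0],0],
    [[0,0,0],0],
    [[0,0,0],0],
    [[0,0,0],0],
    [[0,0,0],0],
    [[0,0,0],0],
    [[0,0,0],0],
    [[0,0,0],0]
  ],
  "hand": 1,
  "squeeze": 15
}}

```text
time_s: 10.82
tool_pos: [0.4775, -0.3135, 0.1104]
tool_rot: [180.0, -0.0, 162.9]
force: [-0.3, 0.1, -0.5]
grip_width: 0.0248
```

Gripped at 24.8 mm, the barrel's 25 mm. The tool can't tilt, so I'll lift until only the nose is in the fixed dock's tube, then shift sideways to swing the pen about 20° in the jaws.

>>> {"api": "move_arm", "payload": {
  "steps": [
    [[0,0,-0.01],0],
    [[0,0,-0.02],0],
    [[0,0,-0.03],0],
    [[0,0,-0.04],0],
    [[0,0,-0.042],0],
    [[0,0,-0.042],0],
    [[0,0,-0.042],0]
  ]
}}

```text
time_s: 11.7
tool_pos: [0.4774, -0.3133, 0.1521]
tool_rot: [180.0, -0.0, 162.9]
force: [0.3, 0.6, -0.4]
grip_width: 0.0247
```

>>> {"api": "move_arm", "payload": {
  "steps": [
    [[0.003,0,0],0],
    [[0.006,0,0],0],
    [[0.009,0,0],0],
    [[0.012,0,0],0],
    [[0.015,0,0],0],
    [[0.018,0,0],0],
    [[0.021,0,0],0],
    [[0.024,0,0],0],
    [[0.024,0,0],0],
    [[0.024,0,0],0]
  ],
  "squeeze": 8
}}

```text
time_s: 12.95
tool_pos: [0.4544, -0.3064, 0.1525]
tool_rot: [180.0, -0.0, 162.9]
force: [0.6, 0.2, -0.1]
grip_width: 0.0247
```

```bash
cat > pen.py <<'E'
from h import *
import sys
def measure(save=None):
    o=env.get_obs(); print(o['time_s'],o['tool_pos'],o['tool_rot'],o['grip_width'],o['force'])
    g=o['tool_pos']+np.array([0,0,.011]); out=[]
    for nme in ['scene','top']:
        p,d=env.read_camera(nme); P=cloud(nme,d); rs=env.cut_out(nme,'pen')
        for r in rs[:2]:
            m=r['region']; Q=P[m]; Q=Q[np.isfinite(Q).all(1)]; Q=Q[np.linalg.norm(Q-g,axis=1)<.15]
            print(nme,r['conf'],np.round(r['uv']),m.sum(),len(Q))
            if len(Q)<20: continue
            q=Q-g; q=np.stack([q@xr,q@yr,q[:,2]],-1); 
            for lo in np.arange(-.12,.06,.015):
                t=q[(q[:,2]>lo)&(q[:,2]<lo+.015)]
                if len(t)>3: print('   %.3f'%(lo+.0075),len(t),t[:,0].min(),t[:,0].max(),np.median(t[:,1]))
        if save: cv2.imwrite(f'pics/{save}_{nme}.png',p[...,::-1]); np.savez(f'{save}_{nme}.npz',p=p,d=d)
if __name__=='__main__': measure(sys.argv[1])
E
python3 pen.py p1
```

```text
12.95 [ 0.4544 -0.3064  0.1525] [179.9957  -0.0319 162.8813] 0.024685393717571582 [ 0.593   0.2494 -0.0902]
scene 0.69 [156. 239.] 343 340
   -0.098 7 0.019466189137956218 0.023893475764233188 0.0002783543739841909
   -0.082 13 0.013329675770198663 0.024682073802280588 4.142360726231034e-05
   -0.068 38 0.014035896664784527 0.026192615680947606 2.8231722082366158e-05
   -0.052 54 0.012187704091607948 0.024471785914435537 0.0005640303763615259
   -0.037 48 0.008177810929292897 0.02108039321087979 0.001991552004658527
   -0.022 43 0.006762864371926461 0.019785919586792114 0.0009907384829346683
   -0.007 51 0.004153576761043701 0.017876199636688843 0.0007618322821608325
   0.007 51 0.006135386469639084 0.015076773883643384 0.0010915125664050901
   0.023 11 0.008827351442628058 0.01249107554238421 0.0008255241480905628
   0.037 24 0.0016260927898263328 0.008603203684079014 0.004189278655350246
scene 0.67 [226. 306.] 470 0
```

```bash
cat > fit.py <<'E'
from h import *
import sys
from scipy.optimize import least_squares
def fit(cam='scene',save=None):
    p,d=env.read_camera(cam); o=env.get_obs(); P=cloud(cam,d,o)
    if save: cv2.imwrite(f'pics/{save}.png',p[...,::-1])
    g=o['tool_pos']+np.array([0,0,.011])
    rs=[r for r in env.cut_out(cam,'pen')]
    for r in rs:
        Q=P[r['region']]; Q=Q[np.isfinite(Q).all(1)]; Q=Q[np.linalg.norm(Q-g,axis=1)<.13]
        if len(Q)>60: break
    else: print('no pen'); return
    q=Q-g; L=np.stack([q@xr,q@yr,q[:,2]],-1)
    def ax(v): u=np.array([np.sin(v[0]),np.sin(v[1]),1]); return u/np.linalg.norm(u)
    def res(v,L):
        u=ax(v); w=L-np.array([v[2],v[3],0]); return np.linalg.norm(np.cross(w,u),axis=1)-.0125
    B=L[(L[:,2]>-.07)&(L[:,2]<.03)]
    s=least_squares(res,[-.2,0,0,0],args=(B,),loss='soft_l1',f_scale=.001)
    u=ax(s.x); print(cam,o['time_s'],'n',len(B),'lean x deg %.1f y %.1f'%tuple(np.degrees(np.arctan2(u[:2],u[2]))),'offset mm',s.x[2:]*1e3,'rms mm',1e3*np.sqrt(np.median(res(s.x,B)**2)),'along min/max',(L@u).min(),(L@u).max())
    return u
if __name__=='__main__':
    for c in sys.argv[1:]: fit(c,f'f{env.get_obs()["time_s"]:.2f}_{c}')
E
python3 fit.py scene top
```

```text
scene 13.2 n 282 lean x deg -9.2 y 0.0 offset mm [1.4988 1.2615] rms mm 0.5737836596830214 along min/max -0.10107993239589505 0.06245453454814771
no pen
```

>>> {"api": "move_arm", "payload": {
  "steps": [
    [[0.003,0,0],0],
    [[0.006,0,0],0],
    [[0.009,0,0],0],
    [[0.012,0,0],0],
    [[0.015,0,0],0],
    [[0.017,0,0],0],
    [[0.017,0,0],0],
    [[0.017,0,0],0]
  ]
}}

```text
time_s: 14.35
tool_pos: [0.4383, -0.3014, 0.1526]
tool_rot: [180.0, -0.0, 162.9]
force: [1.7, 0.1, -1.3]
grip_width: 0.0251
```

```bash
python3 fit.py scene scene wrist; python3 -c "
from h import *
o=env.get_obs();print(o['tool_pos'],o['force'],o['grip_width'])"
```

```text
scene 14.4 n 324 lean x deg -17.5 y 0.7 offset mm [26.5113  2.2705] rms mm 2.215739671725007 along min/max -0.10330631266719378 0.03438053442431136
scene 14.5 n 353 lean x deg -18.4 y 0.9 offset mm [25.8702  2.3782] rms mm 2.433849413397103 along min/max -0.10655706589367053 0.038067611137773315
wrist 14.6 n 924 lean x deg -17.9 y 0.1 offset mm [3.5731 0.2028] rms mm 0.1364370893613797 along min/max -0.10182437363068393 0.041490179893556016
[ 0.4383 -0.3015  0.1525] [-0.0534  0.9547  0.1899] 0.02487020122829632
```

>>> {"api": "move_arm", "payload": {
  "steps": [
    [[0.002,0,0],0],
    [[0.004,0,0],0],
    [[0.0045,0,0],0],
    [[0.0045,0,0],0]
  ]
}}

```text
time_s: 15.15
tool_pos: [0.4341, -0.3001, 0.1526]
tool_rot: [180.0, 0.0, 162.9]
force: [2.0, 0.4, -0.4]
grip_width: 0.0249
```

```bash
python3 fit.py wrist wrist
```

```text
wrist 15.2 n 737 lean x deg -20.0 y 0.1 offset mm [4.0408 0.2059] rms mm 0.1306590154464462 along min/max -0.10222106506373053 0.04085583922137113
wrist 15.3 n 751 lean x deg -19.9 y 0.0 offset mm [4.0324 0.209 ] rms mm 0.14019816899867033 along min/max -0.10184709974158056 0.07390419230824571
```

Lean is 20.0° with a tight cylinder fit. I'll grip harder, withdraw along the pen's axis and refit.

>>> {"api": "move_arm", "payload": {
  "steps": [
    [[0,0,0],0],
    [[0,0,0],0],
    [[0.005,0,-0.014],0],
    [[0.01,0,-0.028],0],
    [[0.015,0,-0.042],0],
    [[0.02,0,-0.06],0],
    [[0.02,0,-0.1],0],
    [[0.02,0,-0.12],0],
    [[0.02,0,-0.12],0],
    [[0.02,0,-0.12],0]
  ],
  "squeeze": 30
}}

```text
time_s: 16.6
tool_pos: [0.4145, -0.294, 0.272]
tool_rot: [180.0, -0.1, 162.9]
force: [-0.5, -0.5, -1.7]
grip_width: 0.0246
```

```bash
python3 fit.py wrist wrist scene; python3 -c "
from h import *
o=env.get_obs();print(o['tool_pos'],o['force'],o['grip_width'])"
```

```text
wrist 16.65 n 751 lean x deg -19.7 y 0.1 offset mm [4.0412 0.1483] rms mm 0.13658691685936725 along min/max -0.07463774416105488 0.04056143903526615
wrist 16.75 n 757 lean x deg -19.7 y 0.1 offset mm [4.0455 0.1857] rms mm 0.12461016945833 along min/max -0.07532224548963329 0.0728332956224932
scene 16.85 n 513 lean x deg -19.3 y -0.0 offset mm [26.6213  0.3951] rms mm 2.5465896433223314 along min/max -0.10887244369197502 0.03792248575639194
[ 0.4147 -0.2942  0.2719] [-0.5663  0.7149 -0.5807] 0.02426132657772415
```

>>> {"api": "move_arm", "payload": {
  "steps": [
    [[0.002,0.03,0],0],
    [[0.004,0.06,0],0],
    [[0.007,0.09,0],0],
    [[0.009,0.12,0],0],
    [[0.011,0.15,0],0],
    [[0.014,0.18,0],0],
    [[0.016,0.21,0],0],
    [[0.019,0.24,0],0],
    [[0.021,0.265,0.01],0],
    [[0.022,0.277,0.03],0],
    [[0.022,0.277,0.05],0],
    [[0.022,0.277,0.07],0],
    [[0.022,0.277,0.085],0],
    [[0.022,0.277,0.094],0],
    [[0.022,0.277,0.094],0],
    [[0.022,0.277,0.094],0]
  ]
}}

```text
time_s: 18.9
tool_pos: [0.476, -0.0231, 0.1792]
tool_rot: [180.0, 0.1, 162.9]
force: [0.3, 0.9, 0.4]
grip_width: 0.0245
```

```bash
python3 fit.py wrist wrist; python3 - <<'E'
from h import *
o=env.get_obs(); print(o['tool_pos'],o['tool_rot'],o['force'])
tip=o['tool_pos']+.0401*xr-.0899*zz; lab=np.array([.523,-.0378,.0598])
out=[]
for c in ('scene','top'):
    p,d=env.read_camera(c); im=p[...,::-1].copy()
    for r in env.cut_out(c,'nib_tip')[:2]: print(c,'pen region',r['conf'],r['uv'])
    ut,ul=proj(c,tip)[0],proj(c,lab)[0]; print(c,ut,ul)
    x,y=int(ul[0])-45,int(ul[1])-40; s=cv2.resize(im[y:y+70,x:x+78],None,fx=5,fy=5,interpolation=3)
    f=lambda u:tuple(int(v) for v in ((u-[x,y]+.5)*5))
    cv2.circle(s,f(ut),2,(0,0,255),-1); cv2.circle(s,f(ul),2,(255,0,0),-1); out.append(s); print(x,y)
cv2.imwrite('pics/hover.png',np.hstack(out))
E
```

```text
wrist 18.95 n 769 lean x deg -19.8 y 0.1 offset mm [3.9994 0.1529] rms mm 0.14092974869393643 along min/max -0.07654174694719305 0.07156543038092095
wrist 19.05 n 713 lean x deg -19.9 y 0.1 offset mm [4.0207 0.14  ] rms mm 0.13288773715576346 along min/max -0.05937933208105811 0.040616182560530685
[ 0.4758 -0.0231  0.1791] [179.9659   0.0527 162.8793] [ 0.8167 -0.1507 -0.7177]
scene [260.1161 184.9421] [261.6808 193.9877]
216 153
top [243.4761 195.0731] [244.7209 193.6802]
199 153
```

View pics/hover.png

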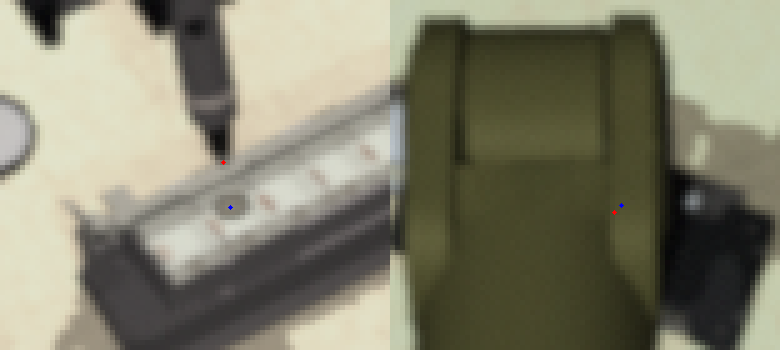

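Scene crop: the pen tip is at (222,160), matching the predicted red dot, and the label is at (231,206), matching the blue dot. The top view is blocked by the arm. I'll descend along the pen axis.

>>> {"api": "move_arm", "payload": {
  "steps": [
    [[-0.0023,0,0.006],0],
    [[-0.0046,0,0.0125],0],
    [[-0.0068,0,0.019],0],
    [[-0.0084,0,0.023],0],
    [[-0.0084,0,0.023],0],
    [[-0.0084,0,0.023],0]
  ]
}}

```text
time_s: 20.05
tool_pos: [0.4836, -0.0255, 0.1557]
tool_rot: [180.0, 0.0, 162.9]
force: [0.3, 1.2, -0.6]
grip_width: 0.0245
```

```bash
cat > fr.py <<'E'
from h import *
F=[]
for i in range(5): env.read_camera('wrist'); o=env.get_obs(); F.append(o['force'])
F=np.array(F); t=o['tool_pos']; tip=t+.0401*xr-.0899*zz; lab=np.array([.523,-.0378,.0598]); e=tip-lab
print(o['time_s'],t,'F',F.mean(0),F.std(0),'along n %.2f'%(F.mean(0)@n),'tip-label x,y,n mm',e@xs*1e3,e@yr*1e3,e@n*1e3)
E
python3 fr.py
```

```text
20.3 [ 0.4836 -0.0255  0.1558] F [ 0.2365  0.0886 -0.4746] [0.2491 0.3701 0.6245] along n -0.51 tip-label x,y,n mm 0.9730343379262841 0.16401820031523975 6.093410412400716
```

>>> {"api": "move_arm", "payload": {
  "steps": [
    [[-0.0007,0,0.0019],0],
    [[-0.0014,0,0.0038],0],
    [[-0.0021,0,0.0056],0],
    [[-0.0021,0,0.0056],0],
    [[-0.0021,0,0.0056],0]
  ]
}}

```text
time_s: 20.92
tool_pos: [0.4855, -0.0261, 0.1501]
tool_rot: [180.0, -0.0, 162.9]
force: [-0.7, -0.2, 0.7]
grip_width: 0.0248
```

```bash
python3 fr.py
```

```text
21.175 [ 0.4855 -0.0261  0.15  ] F [-1.0376  0.267   1.6651] [0.8405 0.3926 0.2242] along n 1.93 tip-label x,y,n mm 0.9143644718410593 0.1304585169431768 -0.0031619932989242635
```

About 2.4 N over the free reading, so the nib is in contact. I'll go 1.5 mm further.

>>> {"api": "move_arm", "payload": {
  "steps": [
    [[-0.0003,0,0.0008],0],
    [[-0.0005,0,0.0014],0],
    [[-0.0005,0,0.0014],0],
    [[-0.0005,0,0.0014],0]
  ]
}}

```text
time_s: 21.68
tool_pos: [0.486, -0.0263, 0.1486]
tool_rot: [180.0, 0.0, 162.9]
force: [-0.8, 0.1, 1.8]
grip_width: 0.0248
```

```bash
python3 fr.py; python3 fr.py; python3 fit.py wrist wrist; python3 - <<'E'
from h import *
p,d=env.read_camera('scene'); P=cloud('scene',d); lab=np.array([.523,-.0378,.0598])
u=proj('scene',lab)[0]; x,y=int(u[0])-40,int(u[1])-45
s=cv2.resize(p[y:y+75,x:x+90,::-1],None,fx=8,fy=8,interpolation=3)
cv2.circle(s,tuple(int(v) for v in (u-[x,y]+.5)*8),2,(255,0,0),-1); cv2.imwrite('pics/press.png',s); print(x,y,u)
Q=P.reshape(-1,3)-lidc; L=np.stack([Q@xs,Q@yr,Q@n],-1)
for yy in range(-100,101,25):
    t=L[(abs(L[:,0]+.015)<.005)&(abs(L[:,1]*1e3-yy)<10)]; print(yy,len(t),np.median(t[:,2])*1e3 if len(t) else '')
E
```

```text
21.925 [ 0.486  -0.0263  0.1486] F [-1.145   0.2972  2.2957] [0.4446 0.4554 0.4762] along n 2.56 tip-label x,y,n mm 0.9090726936109952 0.14484505656505753 -1.5176073511535908
22.175 [ 0.486  -0.0263  0.1486] F [-1.0113  0.3457  1.9529] [0.5578 0.2985 0.4035] along n 2.20 tip-label x,y,n mm 0.9210775115795691 0.12962076368070324 -1.5169393408673209
no pen
wrist 22.325 n 776 lean x deg -19.7 y 0.1 offset mm [4.0065 0.1399] rms mm 0.13579059239033323 along min/max -0.11295340307657703 0.0717205885807944
221 148 [261.6808 193.9877]
-100 38 1.3584002900392962
-75 27 5.049899900857356
-50 2 3.4290073411882154
-25 32 4.869062632462087
0 32 5.042145720554109
25 32 4.8383782858110695
50 27 4.5203263543274534
75 25 5.595382830080612
100 24 4.772808247985446
```

View pics/press.png

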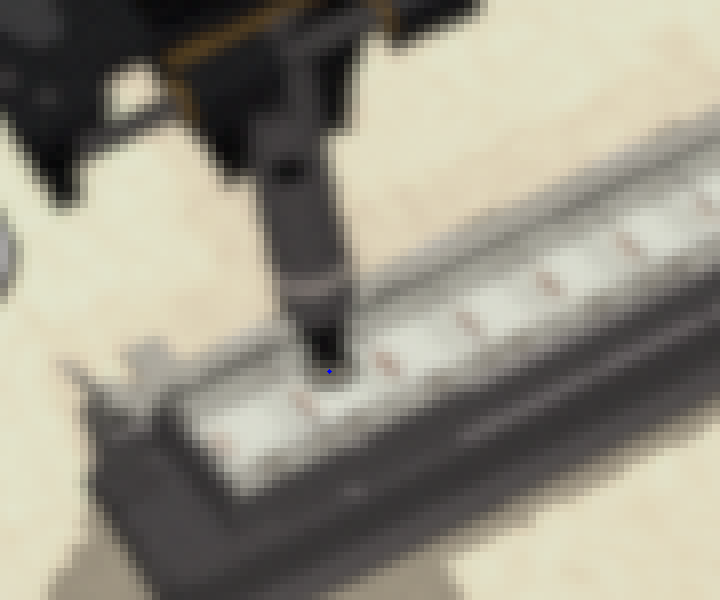

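The tip sits on the label at (330,372), with the label's rim visible around it. The load is light (about 2.9 N), the lean is 19.7° and the bar is still shut. Handing in.

```bash
python3 -c "
from h import *
print(env.sign_off()); print(env.get_obs()['time_s'])"
```

```text
the job is handed in; nothing more can be done
None
the job is handed in; nothing more can be done
```

I shut the keeper bar first, then took the pen from the black dock and handed in with its tip resting on the label. The clock stood at about 22 s of the 72 s.

- **Bar:** I swung it down with the closed fingers, with about 25 N at the end of the push. The wrist camera afterwards showed it lying evenly about 6 mm above all the lids, with its end in the catch.
- **Tilting the pen:** The tool could only point straight down. I levered the pen over about 20° in the jaws against the rim of its own fixed dock, then gripped it with 30 N.
- **Tip on the label:** By measured position the tip is within about 1 mm of the label's centre, and the scene picture shows it on the label.
- **Square to the lid:** The last wrist-camera fit gave a lean of 19.7°, against a lid slope of 20°.
- **Pressing lightly:** The push is about 2.9 N above the free reading, so the sprung tip should be in by roughly 2–3 mm of its 8 mm. This comes from a noisy force reading (about ±0.5 N); I did not measure the nib directly.

**Checks that failed or disagreed:**
- While the pen was tilted in the jaws, the scene camera's fit put it about 26 mm off (fit error about 2.5 mm). I discarded that fit and used the wrist camera's, which fitted to about 0.14 mm.
- One of the two last wrist looks did not find the pen.
- The scene camera read the bar about 5 mm above the lids rather than 6. The 25 mm stretch near the pen and the last one by the catch read lower (3.4 mm and 1.4 mm), probably because the pen and the catch were in the way.
- I did not check the bystanders again at the end, but the arm met no unexpected force on the way.

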